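# Press a book's spine home in the label press

## Task

Slide the blue hardback book flat along the desk, spine first, between the two fences of the label press, and push it in against the sprung pad until the spine rests firmly on both steel stops, so that the label sticks. Do not ram it, and do not lift the book off the desk or disturb the mug, pen pot or stapler. Finish while still holding the book pressed against the stops: if you let go, the spring pushes it back off them.

Things in the scene. Friction and masses are not known exactly. Their poses are not given: they have to be found in the camera images.
- book: Closed hardback, blue cloth covers, lying flat and loose on the desk, 0.2 to 0.37 kg. 100 mm from fore-edge to spine (x), 140 mm along the spine (y), 32 mm thick (z). Origin: centre of its underside. +x points to the closed cloth spine, which goes in first; the other three sides show pale pages. Push on the fore-edge, at x = -50 mm. It starts squarish to the press mouth: up to 0.3 rad off.
- spine (a point): Middle of the book's flat spine face: 50 mm along the book's +x from its origin, 16 mm above its underside.
- press: Label press, fixed to the desk at the robot's left, mouth towards its right: grey housing 170 mm wide, 48 mm high, from x = 20 to 80 mm, with sprung pad and two stops before it, between low fences. Origin: on the desk, mid-channel, on the line of the stops' faces. +x is the pushing direction, into the press. With the spine on the stops the book's origin is at x = -50 mm, y = 0.
- mouth (a point): Middle of the press's open mouth, on the desk, 85 mm before the stop line. Two aluminium fences 24 mm high, inner faces at y = +-73 mm of the press, run straight from the housing to 25 mm short of the mouth, then flare to about +-88 mm. The desk is the channel's floor. The book starts with its spine 85 to 155 mm before this point, up to 35 mm (spine 50) off the centre line.
- stops: The two steel stop blocks of the press (one part, fixed to it), each 22 mm wide and 26 mm high, centred at y = +-55 mm of the press, faces at its x = 0. Origin and axes as the press.
- plunger (a joint): Travel of the sprung pad into the press, m: 0 = fully out (pad face 20 mm in front of the stops), 0.020 = pad face level with the stops' faces. Spring: about 3 N at 0, 8 N at 0.020; it always pushes back out. With the friction on the desk and fingers, bringing the book home takes 10 to 18 N; a push of 20 to 25 N holds it firmly on the stops.
- pad (a point): Centre of the sprung pad's face (pad 54 mm wide, 24 mm high, with a white paper label on it), 16 mm above the desk, in the middle of the channel.
- mug: White ceramic mug, 80 mm across, 92 mm high, standing on the desk beyond the work. Origin: centre of its underside. Leave alone.
- pen_pot: Dark wooden pen pot with pens, 76 mm across, 160 mm high with the pens, standing beyond the press. Origin: centre of its underside. Leave alone.
- stapler: Black and steel desk stapler, 130 x 36 x 53 mm high, long along its x. Origin: centre of its underside. Leave alone.

How it is judged:
On the way, in this order (a step that is already met when the one before it is completed fails the run):
1. the book's spine has entered between the fences (x of spine in the frame of press above -0.06 m and y of spine in the frame of press between -0.012 and 0.012 m and angle between the x axis of book and the x axis of press, either way round below 0.2 rad).
2. the spine presses the pad back and rests on the stops (value of joint plunger above 0.0175 m and contact force between book and stops above 1 N), for 0.2 s.
At the end, for the whole second after the job is handed in: For the last second the robot pushes the book (over 4 N) and the spine bears on the stops (over 1 N): pad in over 17.5 mm, spine within 3 mm of the stop line, 12 mm of mid-channel, square to 0.035 rad; book at rest, flat on the desk (tilt under 0.06 rad, raised under 4 mm) (all of step 2 and x of spine in the frame of press above -0.003 m and y of spine in the frame of press between -0.012 and 0.012 m and angle between the x axis of book and the x axis of press, either way round below 0.035 rad and angle between book's own z axis and vertical below 0.06 rad and height (world z) of book below 0.004 m and contact force between any of the fingers, the arm and book above 4 N and linear speed of book below 0.01 m/s); the arm keeps its last pose, push and grip.
It fails at once if the book was lifted off the desk (15 mm) or tipped (0.4 rad) (height (world z) of book above 0.015 m or angle between book's own z axis and vertical above 0.4 rad).
It fails at once if the book was rammed against the stops (over 60 N) (contact force between book and stops above 60 N).
It fails at once if the mug, pen pot or stapler was moved over 25 mm (distance of any of mug, pen_pot, stapler from where it was at the start of the episode above 0.025 m).
It also fails if it takes over 48 s, if anything falls off the work surface, if the arm or the gripper's body presses on something with over 40 N, if the wrist force passes 120 N, or if a joint passes its speed limit or range.

## Robot

A 6-joint arm with a two-finger parallel gripper is mounted at the origin on the work surface. World frame = base frame: x ahead of the robot, y to its left, z up, the work surface at z = 0. Lengths are in m, angles in rad, forces in N, time in s.
With the tool pointing down it reaches from about 0.25 to 0.85 m from the base axis. Payload 12.5 kg.
Tool frame: the origin (TCP) lies on the front face of the gripper's body, between the roots of the fingers; the fingertips stand 84 mm ahead of it and the grasp point (between the pads) lies 65 mm ahead of it; z points along the fingers, y is the line along which they close (so a half turn about z gives the same grasp; the last joint's range is limited). The gripper opens to 93 mm and grips with 3 to 60 N. Pads are 15 mm wide; open, the fingers measure 128 mm over their backs; the gripper's body (75 mm by 188 mm) begins 65 mm behind the grasp point.
Start: joints at [1.098, 0.351, 1.652, -0, 1.139, -0.085], TCP at [0.208, 0.509, 0.303] pointing down, gripper open.
Joint ranges: [-2.75, 2.75], [-0.79, 2.1], [0.01, 2.65], [-1.57, 4.71], [0.07, 3.14], [-2.87, 2.87]. Speed limits (rad/s): [2.22, 2.22, 2.79, 3.14, 3.14, 3.14].

## Interface

Orientations are given as a rotation vector (axis times angle).
In Python, from plant import r gives the robot as it stands.
- The arm moves only by the tool jog_arm, never from a script. Its arguments are lists of equal length, an entry for each row: "slide": the shift along the tool's x, y, z in cm, a list of three; "rotation": the turn, a rotation vector about the tool's x, y, z in degrees, a list of three; "fingers": the opening in per cent of the stroke, from 0 (shut) to 100 (fully open). In form: {"slide": [[x, y, z], ...], "rotation": [[ax, ay, az], ...], "fingers": [fingers, ...]}. A call has 1 to 8 rows; each row is the pose to reach, as a shift and turn from the pose commanded when the call began, along the tool's axes at that moment; what a row does not reach only later rows make up. A row lasts 1/12 s, in which the tool goes at most 41.7 mm and 7.16 degrees, less where a joint would pass 70% of its speed; a pose out of reach is approached as far as the arm can. A call with a gripper value outside its range is refused whole. The fingers move at their own pace and stop on an object; "grip_force" is the grip in N (left out, the last holds). Time passes only in rows, so rows that repeat a pose let the fingers close. It gives the time, the measured TCP pose, the force, the opening and the grip force at its end, in the units of the state.
- r.state(): the state, without advancing time (a new reading comes with each control period).
- r.camera(name): name is "side" or "top"; returns the picture (420x560x3 uint8, blue, green, red); there is no depth.
- r.camera_params(name): a dict with "camera_matrix" (3x3 intrinsics, pixels), "rvec" (rotation vector, rad) and "tvec" (3), from world to camera coordinates, as OpenCV has them. Camera axes: x right, y down, z forward; pixel columns grow to the right and rows downward; lengths in m; the calibration is good to about 2 mm. A picture is of the moment at which its call begins. camera_params takes no time and is no camera call.
- r.sign_off(): hands the job in; it is judged then, once.
The state is a dict: "time": time; "q": joint angles; "qvel": joint speeds; "tau": joint torques, N m; "ee_pos": TCP position; "tcp_rot": TCP orientation; "ft_force": force on the tool from outside, world axes, zero at the start; "ft_torque": the same for the moment, N m; "gripper_width": finger opening in m; "gripper_force": force on a finger pad.
Only numpy, scipy, OpenCV 4.12 (cv2) and the standard library are available. Lean on these libraries where they do the work, as an engineer would, in place of code of your own. Each camera call takes 0.05 s, during which the arm holds its last target. There are 200 camera calls.

## Working session

There is one attempt and no reset: what is moved stays moved. The work goes in short steps, Python scripts to look and compute and a tool call to move; the robot and the scene stay as the last step left them, time stands still between calls to the robot, and variables do not carry over. Pictures are saved under pics/ and viewed, at most 10 in all, crops included, and the job is handed in when it is done.

Besides the shell and the picture viewer there is one more tool, called after ">>>" as a command line: name --argument value ..., lists and objects as JSON in quotes. jog_arm: Moves the arm, as the interface text tells. Its arguments: {"type":"object","properties":{"slide":{"type":"array","items":{"type":"array","items":{"type":"number"}}},"rotation":{"type":"array","items":{"type":"array","items":{"type":"number"}}},"fingers":{"type":"array","items":{"type":"number"}},"grip_force":{"type":"number"}},"required":["slide","rotation","fingers"]}

```bash
mkdir -p pics; ls
python3 - <<'E'
from plant import r
import cv2,numpy as np
a=r.camera("top");b=r.camera("side")
cv2.imwrite("pics/top0.png",a);cv2.imwrite("pics/side0.png",b)
s=r.state();print(s)
for n in("top","side"):
    p=r.camera_params(n);R=cv2.Rodrigues(np.array(p["rvec"],float))[0];print(n,np.array(p["camera_matrix"]).tolist(),(-R.T@np.array(p["tvec"]).ravel()).round(3),R.round(3).tolist())
E
```

```text
pics
{'time': 0.1, 'q': array([ 1.09844652e+00,  3.51203221e-01,  1.65231275e+00, -1.29817469e-07,
        1.13907728e+00, -8.45634525e-02]), 'qvel': array([ 0.00258167, -0.00142697, -0.0022208 , -0.00023344, -0.00064024,
       -0.00115039]), 'tau': array([ 1.74701410e-03, -4.98027527e+01, -2.85701984e+01,  7.00992183e-02,
        2.39130267e-02, -4.74843341e-05]), 'ee_pos': array([0.20784404, 0.5090013 , 0.30226178]), 'tcp_rot': array([-6.05270746e-01, -3.08245391e+00,  1.51110428e-03]), 'ft_force': array([-0.21062056, -0.01281335, -0.12272038]), 'ft_torque': array([ 0.01798912, -0.019681  ,  0.02749377]), 'gripper_force': 0.0, 'gripper_width': 0.09311932912213278}
top [[469.8727852968297, 0.0, 281.3456728095364], [0.0, 469.8727852968297, 198.24855640149147], [0.0, 0.0, 1.0]] [0.454 0.038 1.375] [[0.026, -1.0, -0.002], [-0.99, -0.025, -0.138], [0.138, 0.005, -0.99]]
side [[391.6800347880255, 0.0, 270.1134697376302], [0.0, 391.6800347880255, 211.6791871138521], [0.0, 0.0, 1.0]] [0.476 0.78  0.654] [[-0.984, -0.178, -0.01], [-0.102, 0.605, -0.79], [0.147, -0.776, -0.614]]
```

View pics/top0.png

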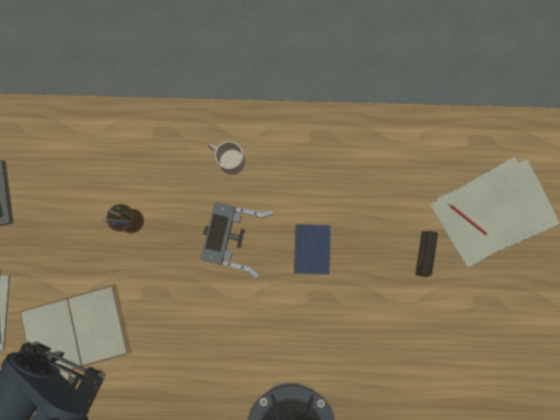

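View pics/side0.png

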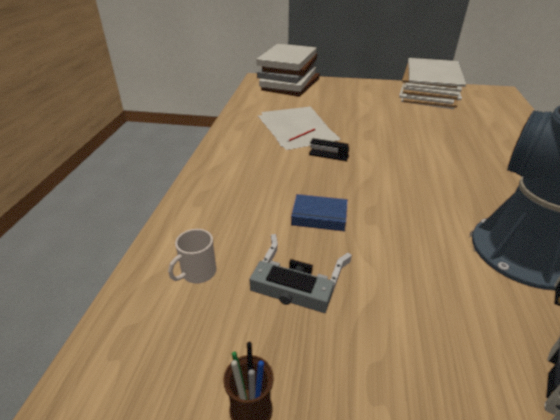

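The top view shows the press housing at about (219,233) with its mouth to the right. The book is at (313,249), the mug at (230,157), the stapler at (427,254) and the pen pot at (122,218). The side view shows the same layout, with the book at (320,212) and the press at (292,284).

```bash
cat > h.py <<'E'
import cv2,numpy as np
from plant import r
def cam(n):
    p=r.camera_params(n);return np.array(p["camera_matrix"],float),np.array(p["rvec"],float),np.array(p["tvec"],float).ravel()
def ray(n,uv,z):
    K,rv,t=cam(n);R=cv2.Rodrigues(rv)[0];c=-R.T@t
    uv=np.array(uv,float).reshape(-1,2);d=(R.T@np.linalg.inv(K)@np.c_[uv,np.ones(len(uv))].T).T
    return c+d*((z-c[2])/d[:,2])[:,None]
def tri(a,b):
    P=[]
    for n in("top","side"):
        K,rv,t=cam(n);P.append(K@np.c_[cv2.Rodrigues(rv)[0],t])
    X=cv2.triangulatePoints(P[0],P[1],np.array(a,float).reshape(-1,2).T,np.array(b,float).reshape(-1,2).T);return (X[:3]/X[3]).T
def book(img):
    h=cv2.cvtColor(img,cv2.COLOR_BGR2HSV);m=cv2.inRange(h,(105,110,30),(125,255,255))
    c,_=cv2.findContours(m,cv2.RETR_EXTERNAL,cv2.CHAIN_APPROX_NONE);return max(c,key=cv2.contourArea)
E
python3 - <<'E'
from h import *
a=cv2.imread("pics/top0.png");b=cv2.imread("pics/side0.png")
c=book(a);print(cv2.contourArea(c),cv2.minAreaRect(c))
w=ray("top",c,0.032);print(cv2.minAreaRect((w[:,:2]*1000).astype(np.float32)))
print(ray("top",cv2.boxPoints(cv2.minAreaRect(c)),.032).round(4).tolist())
c2=book(b);print(cv2.contourArea(c2),cv2.approxPolyDP(c2,4,True).ravel())
# housing: grey, low saturation region
h=cv2.cvtColor(a,cv2.COLOR_BGR2HSV);print(h[233,205],h[210,222],h[258,212],h[249,313])
A=cv2.resize(a[190:290,190:350],None,fx=5,fy=5,interpolation=cv2.INTER_CUBIC)
B=cv2.resize(b[185:315,240:370],None,fx=4.6,fy=4.6,interpolation=cv2.INTER_CUBIC)
cv2.imwrite("pics/A.png",A);cv2.imwrite("pics/B.png",B)
E
```

```text
0.0 ((113.0, 223.0), (0.0, 0.0), 0.0)
((557.0239868164062, 525.9507446289062), (0.0, 0.0), 0.0)
[[0.557, 0.526, 0.032], [0.557, 0.526, 0.032], [0.557, 0.526, 0.032], [0.557, 0.526, 0.032]]
701.0 [294 210 344 216 345 202 300 196]
[21 61 67] [ 95  14 109] [ 90  10 101] [111  68  86]
```

View pics/A.png

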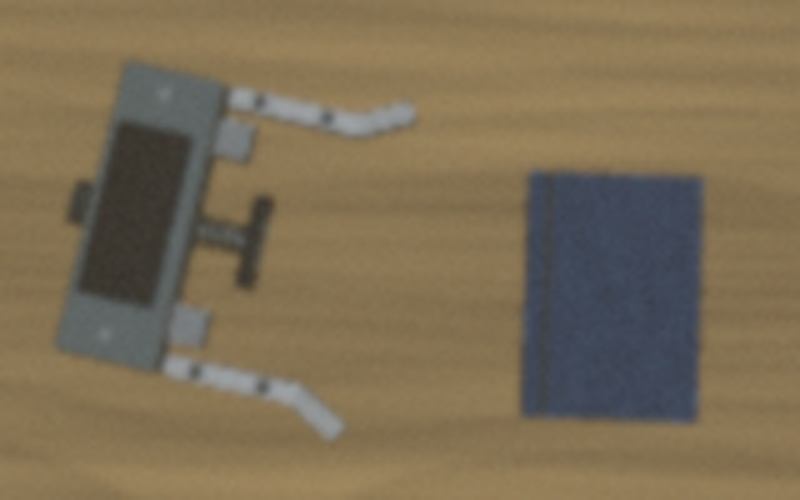

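View pics/B.png

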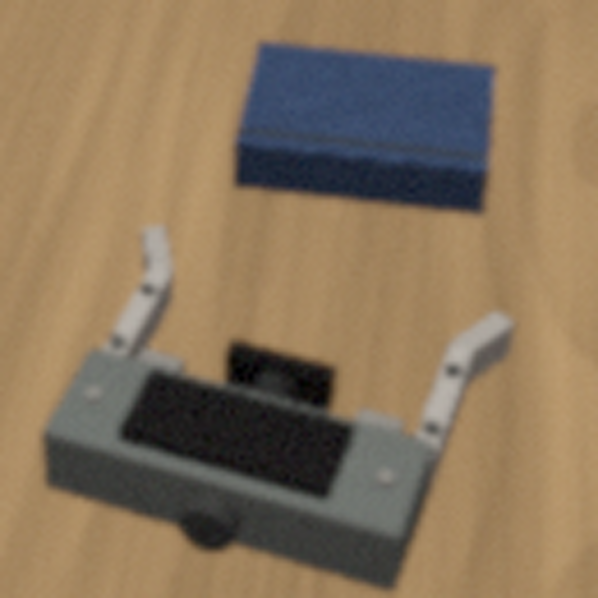

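The top crop shows the housing top with corners near (125,62), (230,85), (160,370) and (57,348). The stops are at (235,140) and (190,327), the pad at (255,242), and the book spine is its left edge (x≈525). The side crop confirms that the closed cloth spine faces the press. Housing top corners there are about (100,350), (45,435), (390,530) and (430,440).

```bash
sed -i 's/(105,110,30)/(103,45,30)/' h.py
python3 - <<'E'
from h import *
a=cv2.imread("pics/top0.png")
c=book(a);w=ray("top",c,0.032);R=cv2.minAreaRect((w[:,:2]*1000).astype(np.float32));print(cv2.contourArea(c),R)
bc=np.array(cv2.boxPoints(R))/1000;print("book corners",bc.round(4).tolist())
A=np.array([[125,62],[230,85],[160,370],[57,348]])/5+190-.4
B=np.array([[100,350],[430,440],[390,530],[45,435]])/4.6+[240,185]-.4
# order: back+x, front+x, front-x, back-x
print("tri housing",tri(A,B[[3,0,1,2]]).round(4).tolist())
print("tri book", tri(np.array([[528,172],[703,175],[697,421],[522,416]])/5+189.6,np.array([[240,145],[262,43],[495,67],[487,165]])/4.6+[239.6,184.6]).round(4).tolist())
h=cv2.cvtColor(a,cv2.COLOR_BGR2HSV);m=cv2.inRange(h,(60,0,60),(120,38,140));m[:,:195]=0;m[:,255:]=0;m[:195]=0;m[275:]=0
hw=ray("top",A,.048)[:,:2];print("housing",hw.round(4).tolist())
ctr=hw.mean(0);yv=(hw[0]+hw[1]-hw[2]-hw[3])/2;f=(hw[0]-hw[1]+hw[3]-hw[2])/2
print("len",np.linalg.norm(yv),np.linalg.norm(f))
ang=np.arctan2(yv[1],yv[0]); # press -y axis?? 
# press x axis = into press, ~ +y world
px=np.array([-np.sin(ang),np.cos(ang)]); px*=np.sign(px@f); py=np.array([-px[1],px[0]])
o=ctr-.05*px;print("press yaw",np.degrees(np.arctan2(px[1],px[0])),"origin",o)
st=ray("top",np.array([[237,140],[192,327]])/5+189.6,.026)[:,:2];print("stops in press",((st-o)@np.c_[px,py]).round(4).tolist())
fe=ray("top",np.array([[240,98],[350,125],[175,367],[288,392]])/5+189.6,.024)[:,:2];print("fence in press",((fe-o)@np.c_[px,py]).round(4).tolist())
pd=ray("top",np.array([[265,198],[247,288]])/5+189.6,.028)[:,:2];print("pad",((pd-o)@np.c_[px,py]).round(4).tolist())
print("book c in press",((bc-o)@np.c_[px,py]).round(4).tolist())
np.savez("press.npz",o=o,px=px,py=py)
E
```

```text
1286.5 ((498.0748596191406, -51.48429870605469), (82.91136932373047, 133.25796508789062), 89.2620849609375)
book corners [[0.4309000074863434, -0.09210000187158585], [0.5641999840736389, -0.09380000084638596], [0.5651999711990356, -0.010900000110268593], [0.4320000112056732, -0.009200000204145908]]
tri housing [[0.6243, 0.2364, 0.0396], [0.6121, 0.1759, 0.0366], [0.4507, 0.2089, 0.0385], [0.4629, 0.2669, 0.0424]]
tri book [[0.567, 0.0039, 0.0336], [0.5677, -0.0963, 0.0327], [0.4294, -0.0945, 0.0327], [0.4306, 0.0044, 0.0379]]
housing [[0.6231, 0.2352], [0.6114, 0.1748], [0.4499, 0.2077], [0.4606, 0.2659]]
len 0.16506738684629965 0.06032584314424953
press yaw 78.88902980697344 origin [0.5266309  0.17183317]
stops in press [[0.0107, -0.0546], [0.011, 0.0552]]
fence in press [[0.0148, -0.0788], [-0.0508, -0.0774], [0.0154, 0.0793], [-0.0506, 0.079]]
pad [[-0.0129, -0.0254], [-0.0147, 0.0269]]
book c in press [[-0.2774, 0.0431], [-0.2534, -0.088], [-0.1719, -0.0731], [-0.1959, 0.058]]
```

```bash
cat > go.py <<'E'
import sys,numpy as np
from plant import r
from scipy.spatial.transform import Rotation as Ro
s=r.state();x,y,z,yaw=map(float,sys.argv[1:5])
T=Ro.from_rotvec(s["tcp_rot"]);c,n=np.cos(np.radians(yaw)),np.sin(np.radians(yaw))
G=Ro.from_matrix(np.array([[c,n,0],[n,-c,0],[0,0,-1]]))
print("t",s["time"],"slide cm",(T.inv().apply(np.array([x,y,z])-s["ee_pos"])*100).round(2),"rot",np.degrees((T.inv()*G).as_rotvec()).round(2),"pos",s["ee_pos"].round(4),"F",s["ft_force"].round(1))
E
python3 go.py 0.498 -0.135 0.25 89.3
```

```text
t 0.1 slide cm [-51.21 -48.64   5.27] rot [-5.000e-02  3.000e-02  6.848e+01] pos [0.2078 0.509  0.3023] F [-0.2 -0.  -0.1]
```

>>> jog_arm --slide '[[-51.2,-48.6,5.2],[-51.2,-48.6,5.2],[-51.2,-48.6,5.2],[-51.2,-48.6,5.2],[-51.2,-48.6,5.2],[-51.2,-48.6,5.2],[-51.2,-48.6,5.2],[-51.2,-48.6,5.2]]' --rotation '[[0,0,68.5],[0,0,68.5],[0,0,68.5],[0,0,68.5],[0,0,68.5],[0,0,68.5],[0,0,68.5],[0,0,68.5]]' --fingers '[100,100,100,100,100,100,100,100]'

```text
time: 0.77
ee_pos: [0.3448, 0.2042, 0.2781]
tcp_rot: [2.016, 2.409, 0.0]
ft_force: [1.3, 1.5, -0.9]
gripper_width: 0.0931
gripper_force: 0.0
```

```bash
python3 go.py 0.498 -0.135 0.25 89.3
```

```text
t 0.7667 slide cm [-36.09   9.1    2.81] rot [1.000e-02 0.000e+00 1.085e+01] pos [0.3448 0.2042 0.2781] F [ 1.3  1.5 -0.9]
```

>>> jog_arm --slide '[[-36.1,9.1,2.8],[-36.1,9.1,2.8],[-36.1,9.1,2.8],[-36.1,9.1,2.8],[-36.1,9.1,2.8],[-36.1,9.1,2.8],[-36.1,9.1,2.8],[-36.1,9.1,2.8]]' --rotation '[[0,0,10.85],[0,0,10.85],[0,0,10.85],[0,0,10.85],[0,0,10.85],[0,0,10.85],[0,0,10.85],[0,0,10.85]]' --fingers '[100,100,100,100,100,100,100,100]'

```text
time: 1.43
ee_pos: [0.4834, -0.0982, 0.2529]
tcp_rot: [-2.229, -2.214, 0.0]
ft_force: [1.4, 1.3, 0.3]
gripper_width: 0.0932
gripper_force: 0.0
```

>>> jog_arm --slide '[[0,0,0],[0,0,0],[0,0,0]]' --rotation '[[0,0,0],[0,0,0],[0,0,0]]' --fingers '[100,100,100]'

```text
time: 1.68
ee_pos: [0.4827, -0.0957, 0.2529]
tcp_rot: [-2.228, -2.213, 0.001]
ft_force: [0.0, 0.8, -0.5]
gripper_width: 0.0928
gripper_force: 0.0
```

```bash
python3 go.py 0.498 -0.135 0.095 89.3
```

```text
t 1.6833 slide cm [-3.93  1.58 15.78] rot [-0.07 -0.03  0.31] pos [ 0.4827 -0.0957  0.2529] F [ 0.   0.8 -0.5]
```

>>> jog_arm --slide '[[-3.9,1.6,0],[-3.9,1.6,0],[-3.9,1.6,4],[-3.9,1.6,8],[-3.9,1.6,12],[-3.9,1.6,14],[-3.9,1.6,15.3],[-3.9,1.6,15.3]]' --rotation '[[0,0,0.3],[0,0,0.3],[0,0,0.3],[0,0,0.3],[0,0,0.3],[0,0,0.3],[0,0,0.3],[0,0,0.3]]' --fingers '[100,100,100,100,100,100,100,100]'

```text
time: 2.35
ee_pos: [0.4975, -0.1333, 0.098]
tcp_rot: [-2.23, -2.207, 0.003]
ft_force: [0.1, 0.4, 0.0]
gripper_width: 0.0928
gripper_force: 0.0
```

```bash
python3 go.py 0.498 -0.115 0.095 89.3
python3 - <<'E'
from h import *
a=r.camera("top");b=r.camera("side")
A=cv2.resize(a[180:290,190:350],None,fx=5,fy=5,interpolation=cv2.INTER_CUBIC)
cv2.imwrite("pics/A1.png",A)
cv2.imwrite("pics/B1.png",cv2.resize(b[120:320,200:400],None,fx=3,fy=3))
E
```

```text
t 2.35 slide cm [1.83 0.03 0.3 ] rot [-0.25 -0.09  0.12] pos [ 0.4975 -0.1333  0.098 ] F [0.1 0.4 0. ]
```

View pics/B1.png

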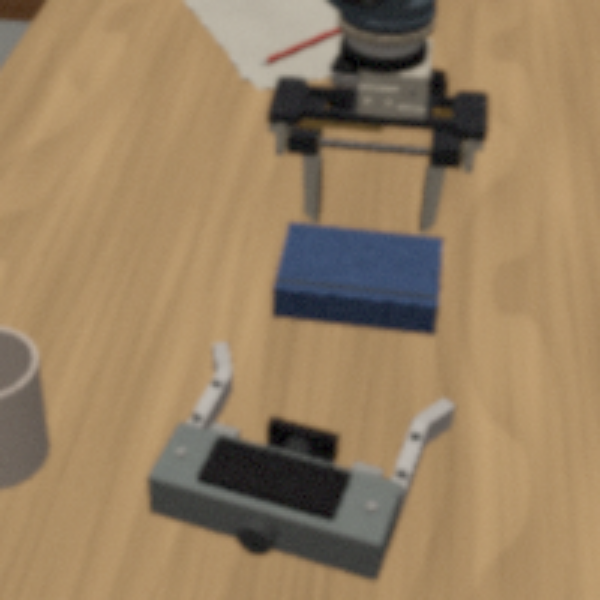

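The side view shows both fingers standing on the desk side behind the fore-edge, at (312,215) and (430,225). They are roughly symmetric about the book, so I push straight first.

>>> jog_arm --slide '[[1,0,0.3],[1.8,0,0.3],[2.4,0,0.3],[2.9,0,0.3],[3.4,0,0.3],[4.0,0,0.3],[4.6,0,0.3],[5.2,0,0.3]]' --rotation '[[0,0,0],[0,0,0],[0,0,0],[0,0,0],[0,0,0],[0,0,0],[0,0,0],[0,0,0]]' --fingers '[100,100,100,100,100,100,100,100]'

```text
time: 3.12
ee_pos: [0.4996, -0.0827, 0.0974]
tcp_rot: [2.234, 2.208, 0.0]
ft_force: [0.1, -3.0, 2.2]
gripper_width: 0.093
gripper_force: 1.3
```

```bash
cat > look.py <<'E'
from h import *
d=np.load("press.npz");M=np.c_[d["px"],d["py"]]
a=r.camera("top");c=book(a);w=ray("top",c,.032)[:,:2]
R=cv2.minAreaRect((w*1000).astype(np.float32));bc=np.array(cv2.boxPoints(R))/1000
p=(bc-d["o"])@M;i=np.argsort(p[:,0]);f,b=p[i[2:]],p[i[:2]]
# fore-edge midpoint + width direction (spine strip is missed by the mask)
e=b[np.argmax(b[:,1])]-b[np.argmin(b[:,1])];ang=np.arctan2(-e[0],e[1])
sp=b.mean(0)+.1*np.array([np.cos(ang),np.sin(ang)])
s=r.state();tp=(s["ee_pos"][:2]-d["o"])@M
print("rect",R[1],"ang deg",np.degrees(ang).round(2),"fore mid",b.mean(0).round(4),"spine",sp.round(4),"tcp",tp.round(4))
E
python3 look.py;python3 go.py 0.498 -0.081 0.095 89.3
```

```text
rect (62.377445220947266, 134.0443878173828) ang deg 6.94 fore mid [-0.2075 -0.0105] spine [-0.1082  0.0016] tcp [-0.2541 -0.0222]
t 3.1667 slide cm [ 0.08 -0.14  0.22] rot [-0.02 -0.02  0.05] pos [ 0.4994 -0.0818  0.0972] F [0.5 0.4 0.2]
```

Run:
```python
import numpy as np
L=57.5;x=L;y=0;th=0
for s in range(1,101):
    if s>15: th+=np.radians(10.4)/85
    x+=np.cos(th);y+=np.sin(th)
    if s%6==0 or s==100: print(s,np.round([(x-L*np.cos(th))/10,(y-L*np.sin(th))/10,np.degrees(th)],2).tolist())
```

```text
6 [0.6, 0.0, 0.0]
12 [1.2, 0.0, 0.0]
18 [1.8, -0.04, 0.37]
24 [2.4, -0.1, 1.1]
30 [3.0, -0.16, 1.84]
36 [3.61, -0.21, 2.57]
42 [4.21, -0.25, 3.3]
48 [4.81, -0.29, 4.04]
54 [5.42, -0.31, 4.77]
60 [6.02, -0.33, 5.51]
66 [6.62, -0.34, 6.24]
72 [7.23, -0.35, 6.97]
78 [7.83, -0.34, 7.71]
84 [8.44, -0.33, 8.44]
90 [9.04, -0.31, 9.18]
96 [9.64, -0.28, 9.91]
100 [10.05, -0.26, 10.4]
```

>>> jog_arm --slide '[[0.6,0,0.1],[1.2,0,0.1],[1.8,-0.04,0.1],[2.4,-0.1,0.1],[3.0,-0.16,0.1],[3.6,-0.21,0.1],[4.2,-0.25,0.1],[4.8,-0.29,0.1]]' --rotation '[[0,0,0],[0,0,0],[0,0,0.4],[0,0,1.1],[0,0,1.8],[0,0,2.6],[0,0,3.3],[0,0,4.0]]' --fingers '[100,100,100,100,100,100,100,100]'

```text
time: 3.83
ee_pos: [0.497, -0.0344, 0.0961]
tcp_rot: [-2.311, -2.127, 0.0]
ft_force: [0.5, -0.9, -1.2]
gripper_width: 0.0931
gripper_force: 0.6
```

```bash
python3 - <<'E'
from h import *
a=r.camera("top");b=r.camera("side")
A=cv2.resize(a[180:290,190:350],None,fx=5,fy=5,interpolation=cv2.INTER_CUBIC)
cv2.imwrite("pics/A2.png",A)
E
python3 look.py;python3 go.py 0.498 -0.081 0.095 85.3
```

```text
rect (46.17475509643555, 133.6852264404297) ang deg 4.61 fore mid [-0.1454 -0.0013] spine [-0.0458  0.0068] tcp [-0.2082 -0.0108]
t 3.9833 slide cm [-4.62  0.46  0.12] rot [-0.01 -0.01  0.07] pos [ 0.4971 -0.0346  0.0962] F [-0.3 -0.4 -0. ]
```

View pics/A2.png

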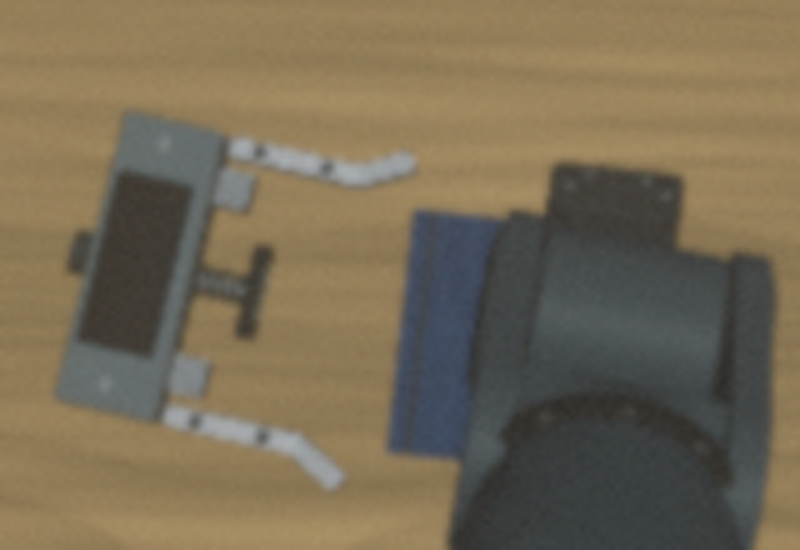

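The spine's top edge now runs from crop (416,210) to (388,452), still outside the fence ends. Next I compute its pose in the press frame.

```bash
cat > sp.py <<'E'
import sys
from h import *
# spine top corners picked in 5x crop with origin (u0,v0)
u0,v0,*q=map(float,sys.argv[1:]);d=np.load("press.npz");M=np.c_[d["px"],d["py"]]
p=(ray("top",np.array(q).reshape(-1,2)/5+[u0-.4,v0-.4],.032)[:,:2]-d["o"])@M
e=p[1]-p[0];print(p.round(4).tolist(),"len",np.linalg.norm(e),"mid",p.mean(0).round(4),"ang",np.degrees(np.arctan2(-e[0],e[1])))
E
python3 sp.py 190 180 416 210 388 452; python3 go.py 0 0 .095 78.9
```

```text
[[-0.0928, -0.0653], [-0.1076, 0.0719]] len 0.1380009224365591 mid [-0.1002  0.0033] ang 6.147208495567686
t 3.9833 slide cm [ -0.57 -49.83   0.13] rot [-0.01 -0.01  6.47] pos [ 0.4971 -0.0346  0.0962] F [-0.3 -0.4 -0. ]
```

>>> jog_arm --slide '[[0.6,-0.08,0.1],[1.2,-0.14,0.1],[1.8,-0.2,0.1],[2.4,-0.25,0.1],[3.0,-0.3,0.1],[3.6,-0.33,0.1],[4.2,-0.36,0.1],[4.8,-0.37,0.1]]' --rotation '[[0,0,0.8],[0,0,1.6],[0,0,2.4],[0,0,3.2],[0,0,4.0],[0,0,4.8],[0,0,5.6],[0,0,6.4]]' --fingers '[100,100,100,100,100,100,100,100]'

```text
time: 4.65
ee_pos: [0.4974, 0.013, 0.0953]
tcp_rot: [2.426, 1.996, -0.0]
ft_force: [-0.9, -2.1, 0.2]
gripper_width: 0.0929
gripper_force: 0.8
```

```bash
python3 - <<'E'
from h import *
a=r.camera("top")
cv2.imwrite("pics/A3.png",cv2.resize(a[180:290,190:350],None,fx=5,fy=5,interpolation=cv2.INTER_CUBIC))
E
python3 look.py; python3 go.py 0 0 .095 78.9
```

```text
rect (66.74347686767578, 133.4631805419922) ang deg -1.49 fore mid [-0.1191  0.0011] spine [-0.0191 -0.0015] tcp [-0.1611 -0.0019]
t 4.75 slide cm [-1.084e+01 -4.857e+01  2.000e-02] rot [ 0.   -0.01  0.05] pos [0.4975 0.0133 0.0953] F [-0.5 -0.4  0.1]
```

View pics/A3.png

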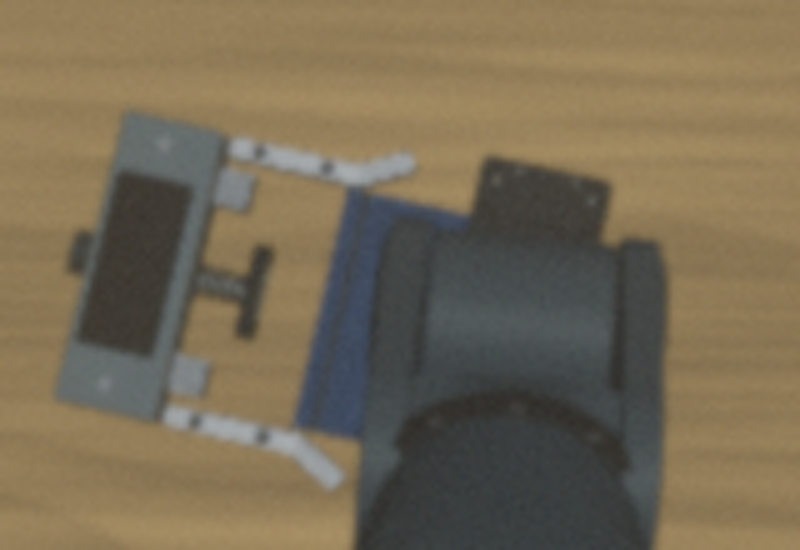

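The spine edge runs from crop (350,186) to (296,428). It is square and just entering between the fences, with similar clearance on both sides.

```bash
python3 sp.py 190 180 350 186 296 428
```

```text
[[-0.0528, -0.0705], [-0.0538, 0.0702]] len 0.14068928373748185 mid [-0.0533 -0.0001] ang 0.4071802120848915
```

>>> jog_arm --slide '[[0.4,0,0],[0.8,0,0],[1.2,0,0],[1.6,0,0],[1.9,0,0],[2.2,0,0]]' --rotation '[[0,0,0],[0,0,0],[0,0,0],[0,0,0],[0,0,0],[0,0,0]]' --fingers '[100,100,100,100,100,100]'

```text
time: 5.25
ee_pos: [0.5017, 0.0349, 0.0952]
tcp_rot: [-2.425, -1.997, 0.0]
ft_force: [-0.4, -1.7, 0.9]
gripper_width: 0.0933
gripper_force: 1.0
```

```bash
python3 look.py; python3 go.py 0 0 .095 78.9
```

```text
rect (64.7115478515625, 134.81741333007812) ang deg -2.7 fore mid [-0.094  0.002] spine [ 0.0059 -0.0027] tcp [-0.1388 -0.0019]
t 5.3 slide cm [-1.308e+01 -4.857e+01  2.000e-02] rot [ 0.   -0.01  0.05] pos [0.5017 0.0353 0.0952] F [-0.1 -0.1  0.1]
```

>>> jog_arm --slide '[[0.2,0,0],[0.4,0,0],[0.6,0,0],[0.8,0,0],[1.0,0,0],[1.2,0,0],[1.4,0,0],[1.6,0,0]]' --rotation '[[0,0,0],[0,0,0],[0,0,0],[0,0,0],[0,0,0],[0,0,0],[0,0,0],[0,0,0]]' --fingers '[100,100,100,100,100,100,100,100]'

```text
time: 5.97
ee_pos: [0.5047, 0.0502, 0.0953]
tcp_rot: [2.425, 1.997, -0.001]
ft_force: [-1.3, -5.7, 1.3]
gripper_width: 0.0927
gripper_force: 3.1
```

>>> jog_arm --slide '[[0.1,0,0],[0.2,0,0],[0.3,0,0],[0.4,0,0],[0.5,0,0],[0.6,0,0],[0.7,0,0],[0.7,0,0]]' --rotation '[[0,0,0],[0,0,0],[0,0,0],[0,0,0],[0,0,0],[0,0,0],[0,0,0],[0,0,0]]' --fingers '[100,100,100,100,100,100,100,100]'

```text
time: 6.63
ee_pos: [0.506, 0.057, 0.0953]
tcp_rot: [2.425, 1.997, -0.001]
ft_force: [-1.8, -6.1, 1.4]
gripper_width: 0.0929
gripper_force: 3.0
```

```bash
python3 look.py; python3 go.py 0 0 .095 78.9
```

```text
rect (23.713909149169922, 134.96646118164062) ang deg 3.27 fore mid [-0.0295 -0.0004] spine [0.0703 0.0053] tcp [-0.1167 -0.0019]
t 6.6833 slide cm [-1.531e+01 -4.856e+01  4.000e-02] rot [-0.01  0.03  0.02] pos [0.506  0.057  0.0952] F [-2.1 -5.2  1. ]
```

>>> jog_arm --slide '[[0.1,0,0],[0.2,0,0],[0.3,0,0],[0.4,0,0],[0.5,0,0],[0.5,0,0]]' --rotation '[[0,0,0],[0,0,0],[0,0,0],[0,0,0],[0,0,0],[0,0,0]]' --fingers '[100,100,100,100,100,100]'

```text
time: 7.18
ee_pos: [0.5069, 0.0617, 0.0953]
tcp_rot: [2.425, 1.996, -0.001]
ft_force: [-1.7, -7.4, 1.8]
gripper_width: 0.0929
gripper_force: 3.7
```

>>> jog_arm --slide '[[0.04,0,0],[0.08,0,0],[0.12,0,0],[0.16,0,0],[0.16,0,0]]' --rotation '[[0,0,0],[0,0,0],[0,0,0],[0,0,0],[0,0,0]]' --fingers '[100,100,100,100,100]'

```text
time: 7.6
ee_pos: [0.5072, 0.0632, 0.0953]
tcp_rot: [2.425, 1.996, -0.001]
ft_force: [-1.5, -8.4, 0.9]
gripper_width: 0.093
gripper_force: 4.5
```

Still on the spring, so I continue in sub-millimetre steps.

>>> jog_arm --slide '[[0.04,0,0],[0.08,0,0],[0.12,0,0],[0.12,0,0]]' --rotation '[[0,0,0],[0,0,0],[0,0,0],[0,0,0]]' --fingers '[100,100,100,100]'

```text
time: 7.93
ee_pos: [0.5074, 0.0643, 0.0952]
tcp_rot: [2.425, 1.996, -0.001]
ft_force: [-2.0, -9.5, 1.9]
gripper_width: 0.0932
gripper_force: 4.6
```

>>> jog_arm --slide '[[0.03,0,0],[0.06,0,0],[0.06,0,0]]' --rotation '[[0,0,0],[0,0,0],[0,0,0]]' --fingers '[100,100,100]'

```text
time: 8.18
ee_pos: [0.5076, 0.0648, 0.0953]
tcp_rot: [2.425, 1.996, -0.001]
ft_force: [-2.7, -9.9, 2.9]
gripper_width: 0.093
gripper_force: 4.8
```

```bash
python3 go.py 0.5 0.06 .095 78.9
```

```text
t 8.1833 slide cm [-0.62 -0.65  0.03] rot [-0.01  0.05  0.01] pos [0.5076 0.0648 0.0953] F [-2.7 -9.9  2.9]
```

>>> jog_arm --slide '[[0.03,0,0],[0.06,0,0],[0.09,0,0],[0.09,0,0]]' --rotation '[[0,0,0],[0,0,0],[0,0,0],[0,0,0]]' --fingers '[100,100,100,100]'

```text
time: 8.52
ee_pos: [0.5077, 0.0657, 0.0953]
tcp_rot: [2.425, 1.996, -0.001]
ft_force: [-1.7, -10.1, 2.6]
gripper_width: 0.0929
gripper_force: 4.9
```

>>> jog_arm --slide '[[0.03,0,0],[0.06,0,0],[0.09,0,0],[0.09,0,0]]' --rotation '[[0,0,0],[0,0,0],[0,0,0],[0,0,0]]' --fingers '[100,100,100,100]'

```text
time: 8.85
ee_pos: [0.5079, 0.0665, 0.0953]
tcp_rot: [2.425, 1.996, -0.002]
ft_force: [-2.2, -11.6, 2.7]
gripper_width: 0.0929
gripper_force: 5.9
```

```bash
python3 - <<'E'
from h import *
a=r.camera("top")
cv2.imwrite("pics/A4.png",cv2.resize(a[180:290,190:350],None,fx=5,fy=5,interpolation=cv2.INTER_CUBIC))
E
python3 go.py 0.5 0.06 .095 78.9
```

```text
t 8.9 slide cm [-0.78 -0.65  0.03] rot [-0.01  0.06  0.  ] pos [0.5079 0.0664 0.0953] F [ -2.8 -11.7   2.4]
```

View pics/A4.png

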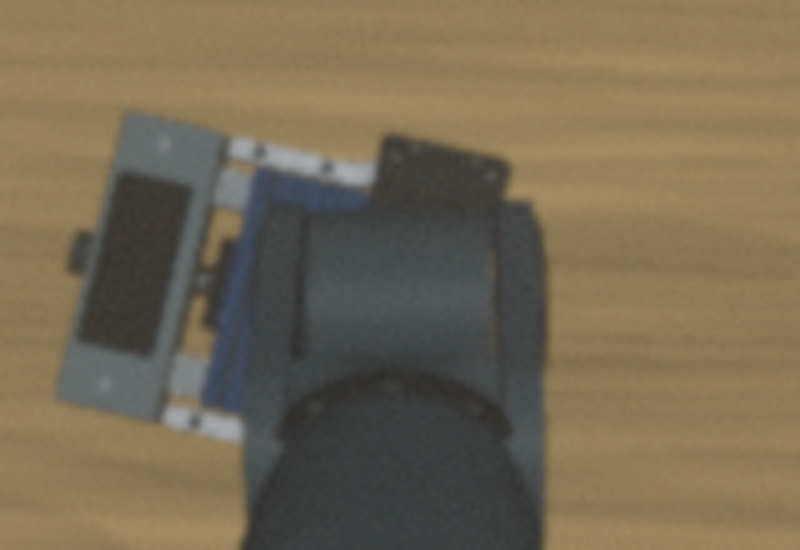

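The spine edge, (255,170) to (205,405), is now at the stop faces (about 253 and 208) and the pad is pressed in. I bring the force up to 20–25 N.

>>> jog_arm --slide '[[0.03,0,0],[0.06,0,0],[0.09,0,0],[0.12,0,0],[0.12,0,0]]' --rotation '[[0,0,0],[0,0,0],[0,0,0],[0,0,0],[0,0,0]]' --fingers '[100,100,100,100,100]'

```text
time: 9.32
ee_pos: [0.5078, 0.0667, 0.0953]
tcp_rot: [2.426, 1.995, -0.004]
ft_force: [-5.0, -21.5, 5.3]
gripper_width: 0.0931
gripper_force: 10.9
```

>>> jog_arm --slide '[[0.03,0,0],[0.06,0,0],[0.06,0,0]]' --rotation '[[0,0,0],[0,0,0],[0,0,0]]' --fingers '[100,100,100]'

```text
time: 9.57
ee_pos: [0.5078, 0.0669, 0.0953]
tcp_rot: [2.426, 1.995, -0.005]
ft_force: [-6.2, -25.9, 7.1]
gripper_width: 0.093
gripper_force: 13.5
```

>>> jog_arm --slide '[[0,0,0],[0,0,0],[0,0,0],[0,0,0],[0,0,0],[0,0,0]]' --rotation '[[0,0,0],[0,0,0],[0,0,0],[0,0,0],[0,0,0],[0,0,0]]' --fingers '[100,100,100,100,100,100]'

```text
time: 10.07
ee_pos: [0.5078, 0.0669, 0.0953]
tcp_rot: [2.426, 1.995, -0.005]
ft_force: [-6.3, -26.1, 7.6]
gripper_width: 0.0931
gripper_force: 13.4
```

```bash
python3 - <<'E'
from h import *
a=r.camera("top");b=r.camera("side")
A=cv2.resize(a[200:280,195:275],None,fx=5,fy=5,interpolation=cv2.INTER_CUBIC);B=cv2.resize(b[215:315,240:340],None,fx=4,fy=4,interpolation=cv2.INTER_CUBIC)
cv2.imwrite("pics/F.png",np.hstack([A,B]))
E
python3 go.py 0.5 0.06 .095 78.9
```

```text
t 10.1667 slide cm [-0.83 -0.63  0.04] rot [-0.07  0.17 -0.03] pos [0.5078 0.0669 0.0953] F [ -5.2 -26.    7.2]
```

View pics/F.png

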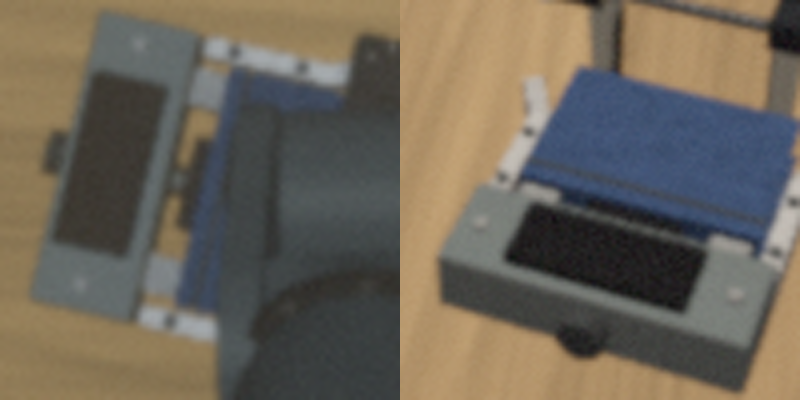

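The final pictures show the spine against both stops, with no gap at (228,90) or (180,285) in the left view. The book is flat and square between the fences, and the push holds steady at about 26 N.

```bash
python3 -c "
from plant import r
print(r.sign_off())"
```

```text
the job is handed in; nothing more can be done
None
```

I handed the job in at about 10 s with the book flat and square between the fences, its spine on both stops, held by a steady push of about 26 N (slightly over the 20–25 N suggested); the sign-off returned no verdict.

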